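# Find the tired spring on the knock-off stand

### The job

Check the springs of the three landing pads on the blue knock-off stand: going along the row from the robot's left to its right, press each pad about a centimetre down with the fingertips and let it come up again, to feel which is softest. Then push the red tag of the softest pad all the way down, to mark it for a new spring, and leave the other two tags up. Pick nothing up, and leave the glass and tools where they are.

Things in the scene. Friction and masses are not known exactly. Their poses are not given: they have to be found in the camera images.
- stand: Knock-off stand, screwed to the bench: blue steel frame 150 x 500 mm, plank deck 40 mm above the bench. Origin: centre of its underside; y along the row towards the robot's left, x away from the robot (up to 0.25 rad askew). Three sprung landing pads in a row 150 mm apart, alike to look at but of different stiffness; which unit sits in which place changes from run to run.
- pad1 (a point): Place 1 (the robot's left as it faces the row): centre of the pad's cream top face when up, 111 mm above the bench; axes as the stand. A round board 72 mm across on a 76 mm steel dish; it sinks straight down on its coil spring, 18 mm at most, and comes back when let go. A centimetre takes 5 to 17 N, according to the spring.
- pad2 (a point): Place 2 (middle): centre of the pad's cream top face when up, 111 mm above the bench; axes as the stand. A round board 72 mm across on a 76 mm steel dish; it sinks straight down on its coil spring, 18 mm at most, and comes back when let go. A centimetre takes 5 to 17 N, according to the spring.
- pad3 (a point): Place 3 (the robot's right as it faces the row): centre of the pad's cream top face when up, 111 mm above the bench; axes as the stand. A round board 72 mm across on a 76 mm steel dish; it sinks straight down on its coil spring, 18 mm at most, and comes back when let go. A centimetre takes 5 to 17 N, according to the spring.
- tag1 (a point): Hinge middle of the red tag of place 1: 74 mm above the bench, 55 mm nearer the robot than the pad's centre, hinge along the stand's y. Plate 40 mm wide, 2.5 thick, 60 long. Raised, it slopes up towards the robot at 28 to 32 deg (free end 51 to 53 mm out, 102 to 107 mm high); down, it is level, top face 75 mm high. 2 to 4 N straight down, 25 to 45 mm out, folds it; it stays as left.
- tag2 (a point): Hinge middle of the red tag of place 2: 74 mm above the bench, 55 mm nearer the robot than the pad's centre, hinge along the stand's y. Plate 40 mm wide, 2.5 thick, 60 long. Raised, it slopes up towards the robot at 28 to 32 deg (free end 51 to 53 mm out, 102 to 107 mm high); down, it is level, top face 75 mm high. 2 to 4 N straight down, 25 to 45 mm out, folds it; it stays as left.
- tag3 (a point): Hinge middle of the red tag of place 3: 74 mm above the bench, 55 mm nearer the robot than the pad's centre, hinge along the stand's y. Plate 40 mm wide, 2.5 thick, 60 long. Raised, it slopes up towards the robot at 28 to 32 deg (free end 51 to 53 mm out, 102 to 107 mm high); down, it is level, top face 75 mm high. 2 to 4 N straight down, 25 to 45 mm out, folds it; it stays as left.
- pad_k (a joint): How far the pad of unit k is pressed, m: 0 up, 0.018 fully down. In which place unit k sits is not told.
- tag_k (a joint): Tag of unit k (the same unit as pad_k), rad: 0 to 0.06 raised as found, 0.56 level, folded fully down.
- pad_m (a joint): How far the pad of unit m is pressed, m: 0 up, 0.018 fully down. In which place unit m sits is not told.
- tag_m (a joint): Tag of unit m (the same unit as pad_m), rad: 0 to 0.06 raised as found, 0.56 level, folded fully down.
- pad_t (a joint): How far the pad of unit t is pressed, m: 0 up, 0.018 fully down. In which place unit t sits is not told.
- tag_t (a joint): Tag of unit t (the same unit as pad_t), rad: 0 to 0.06 raised as found, 0.56 level, folded fully down.
- paperweight: Red glass paperweight, 44 mm across and 38 mm tall, loose on the stand's deck between places 1 and 2. Origin at the centre of its underside. Not part of the job.
- wax: Yellow beeswax puck, 42 mm across and 22 mm tall, loose on the deck between places 2 and 3. Origin at the centre of its underside. Not part of the job.
- jacks: Steel jacks (long tongs), 250 x 50 x 13 mm, lying on the bench left of the stand, its blades along its own +x. Origin at the middle of its length, on its underside. Not part of the job.
- paddle: Flat wooden paddle, 290 x 85 x 12 mm, lying on the bench between robot and stand, its blade along its own +x. Origin at the root of the blade, on its underside. Not part of the job.
- vase: Teal glass vase, 80 mm across and 145 mm tall, standing beyond the jacks, left of the stand. Origin at the centre of its underside. Not part of the job.
- tumbler: Amber glass tumbler, 72 mm across and 85 mm tall, standing right of the stand. Origin at the centre of its underside. Not part of the job.
- block: Dark wooden forming block, 80 mm across and 50 mm tall, with a straight 150 mm handle along its own +x, lying right of the stand. Origin at the centre of the round part's underside. Not part of the job.

How it is judged:
On the way, in this order (a step that is already met when the one before it is completed fails the run):
1. the pad in place 1 (left) is pressed down more than 6 mm (horizontal distance between the grasp point and pad1 below 0.06 m and value of joint any of pad_k, pad_m, pad_t above 0.006 m), for 0.1 s.
2. the pad in place 2 (middle) is pressed down more than 6 mm (horizontal distance between the grasp point and pad2 below 0.06 m and value of joint any of pad_k, pad_m, pad_t above 0.006 m), for 0.1 s.
3. the pad in place 3 (right) is pressed down more than 6 mm (horizontal distance between the grasp point and pad3 below 0.06 m and value of joint any of pad_k, pad_m, pad_t above 0.006 m), for 0.1 s.
4. the tag of the softest pad is pushed down (value of joint tag_t above 0.46 rad), for 0.2 s.
At the end, for the whole second after the job is handed in: The softest pad's tag is folded down past 0.46 rad of its 0.56 rad and stays there, the other two tags are still up (below 0.18 rad), and all three pads are back up (within 3 mm) (value of joint tag_t above 0.46 rad and value of joint each of tag_k, tag_m below 0.18 rad and value of joint each of pad_k, pad_m, pad_t below 0.003 m); the robot touches nothing.
It fails at once if the tag of a pad that is not the softest is pushed over (past 0.25 rad) (value of joint any of tag_k, tag_m above 0.25 rad).
It fails at once if a loose thing on the stand or bench is lifted, carried or shoved more than 25 mm (distance of any of paperweight, wax, jacks, paddle, vase, tumbler, block from where it was at the start of the episode above 0.025 m).
It also fails if it takes over 51 s, if anything falls off the work surface, if the arm or the gripper's body presses on something with over 40 N, if the wrist force passes 120 N, or if a joint passes its speed limit or range.

### The arm

A 7-joint arm with a two-finger parallel gripper is mounted at the origin on the work surface. World frame = base frame: x ahead of the robot, y to its left, z up, the work surface at z = 0. Lengths are in m, angles in rad, forces in N, time in s.
With the tool pointing down it reaches from about 0.425 to 0.925 m from the base axis. Payload 6.8 kg.
Tool frame: the origin (TCP) lies midway between the tips of the shut fingers; the grasp point (between the pads) lies 19 mm behind it; z points along the fingers, y is the direction in which the jaws open and shut (so a half turn about z gives the same grasp; the last joint's range is limited). The gripper opens to 85 mm and grips with 20 to 120 N. Pads are 22 mm wide; open, the fingers measure 114 mm over their backs; the gripper's body (76 mm by 85 mm) begins 54 mm behind the grasp point. The pads swing forward as they close: fully open they stand 13 mm farther back than shut.
Start: joints at [-0.108, 0.477, 0.022, 1.555, -0.011, 1.109, -0.083], TCP at [0.675, 0, 0.231] pointing down, gripper open.
Joint ranges: [-2.96, 2.96], [-0.34, 2.1], [-1.41, 1.46], [0.24, 2.44], [-1.37, 4.51], [0.17, 1.92], [-2.96, 2.96]. Speed limits (rad/s): [2.39, 2.39, 3.14, 3.14, 3.14, 3.14, 3.14].

### API

Orientations are given as a unit quaternion [w, x, y, z].
In Python, from station import readout, eyes, ticket gives the robot as it stands. The module is installed in compiled form; this text tells all that it offers.
- The arm moves only by the shell command python3 -m crank 'ROWS' [FORCE]. ROWS is JSON, a list of rows, each an object of numbers: "jaw": the opening in per cent of the stroke, from 0 (shut) to 100 (fully open); "x", "y", "z": the shift along the tool's x, y, z in mm; "ax", "ay", "az": the turn, a rotation vector about the tool's x, y, z in degrees. In form: [{"jaw": .., "x": .., "y": .., "z": .., "ax": .., "ay": .., "az": ..}, ...]. A call has 1 to 12 rows; each row shifts and turns the commanded pose from where the row before left it, along the tool's axes as they then stand; what a row does not reach is not made up. A row lasts 1/8 s, in which the tool goes at most 62.5 mm and 10.7 degrees, less where a joint would pass 70% of its speed; a pose out of reach is approached as far as the arm can. A call with a gripper value outside its range is refused whole. The fingers move at their own pace and stop on an object; FORCE is the grip in N (left out, the last holds). Time passes only in rows, so rows that do not move let the fingers close. It gives the time, the measured TCP pose, the force and the opening at its end, in the units of the state.
- readout.get_obs(): the state, without advancing time (a new reading comes with each control period).
- eyes.read_camera(name): name is "scene" or "side" or "wrist"; returns (picture, depth): 400x640x3 uint8, red, green, blue; 400x640 float32, m along the optical axis (not along the pixel's ray), 0 where there is no reading.
- eyes.calibration(name): a dict with "fx", "fy", "cx", "cy" (pixels), "R" (3x3) and "t" (3): a world point X has camera coordinates R X + t. Camera axes: x right, y down, z forward; pixel columns grow to the right and rows downward; lengths in m; the calibration is good to about 2 mm. A picture is of the moment at which its call begins: read the wrist's pose just before it. calibration takes no time and is no camera call; for the wrist camera it gives the pose at the moment of the call.
- ticket.hand_in(): hands the job in, once; it reports no verdict.
The state is a dict: "t": time; "q": joint angles; "joint_vel": joint speeds; "joint_torque": joint torques, N m; "eef_pos": TCP position; "tool_rot": TCP orientation; "contact_force": force on the tool from outside, world axes, zero at the start; "torque": the same for the moment, N m; "gripper_width": opening from 0.0 (shut) to 1.0 (fully open).
Only numpy, scipy, OpenCV 4.12 (cv2) and the standard library are available. Lean on these libraries where they do the work, as an engineer would, in place of code of your own. Each camera call takes 0.05 s, during which the arm holds its last target. There are 200 camera calls.

## Working session

There is one attempt and no reset: what is moved stays moved. The work goes in short steps, Python scripts to look and compute and a shell command to move; the robot and the scene stay as the last step left them, time stands still between calls to the robot, and variables do not carry over. Pictures are saved under pics/ and viewed, about 8 in all and at most 12, crops included, and the job is handed in when it is done.

```bash
mkdir -p pics
cat > h.py <<'E'
import numpy as np,cv2
from station import readout,eyes,ticket
def grab(n,f=None):
    c=eyes.calibration(n);p,d=eyes.read_camera(n)
    if f: cv2.imwrite('pics/'+f,p[:,:,::-1])
    return p,d,c
def pts(d,c):
    v,u=np.mgrid[:d.shape[0],:d.shape[1]]
    X=np.stack([(u-c['cx'])/c['fx']*d,(v-c['cy'])/c['fy']*d,d],-1)
    return (X-np.array(c['t']))@np.array(c['R'])
E
python3 - <<'E'
from h import *
o=readout.get_obs();print({k:np.round(v,3) for k,v in o.items()})
for n in ['scene','side']:
    p,d,c=grab(n,n+'.png');P=pts(d,c)
    np.savez('/tmp/'+n,p=p,P=P,d=d)
    hsv=cv2.cvtColor(p,cv2.COLOR_RGB2HSV);h,s,v=cv2.split(hsv)
    print(n,'cam',-np.array(c['R']).T@np.array(c['t']))
    z=P[...,2]
    for nm,m in [('top',(abs(z-.111)<.004)&(d>0)),('red',((h<8)|(h>172))&(s>130)&(v>60)&(d>0))]:
        k,l,st,ce=cv2.connectedComponentsWithStats(m.astype('uint8'))
        for i in range(1,k):
            if st[i,4]>60:
                q=P[l==i];print(nm,st[i],q.mean(0).round(4),q.min(0).round(3),q.max(0).round(3),np.median(hsv[l==i],0))
E
```

```text
{'t': np.float64(0.0), 'q': array([-0.108,  0.478,  0.022,  1.556, -0.012,  1.109, -0.083]), 'joint_vel': array([ 0.001, -0.001,  0.001,  0.002,  0.001,  0.001,  0.001]), 'joint_torque': array([-1.0000e-03, -5.9644e+01,  1.6080e+00, -2.8119e+01,  1.2000e-02,
        9.0000e-03,  0.0000e+00]), 'eef_pos': array([ 0.674, -0.   ,  0.23 ]), 'tool_rot': array([-0.001,  0.707,  0.707, -0.001]), 'contact_force': array([ 0.052,  1.346, -0.232]), 'torque': array([ 0.031, -0.016,  0.014]), 'gripper_width': np.float64(0.996)}
scene cam [ 1.42111706 -0.03116614  0.7495278 ]
top [359 194  29  19 392] [0.5671 0.1288 0.1128] [0.527 0.094 0.107] [0.601 0.165 0.115] [ 24.  42. 213.]
top [302 204  29  20 429] [ 0.6016 -0.0168  0.1127] [ 0.563 -0.051  0.107] [0.635 0.018 0.115] [ 24.  42. 213.]
top [241 214  30  21 474] [ 0.6352 -0.1616  0.1126] [ 0.596 -0.197  0.107] [ 0.669 -0.127  0.115] [ 24.  42. 213.]
top [505 217  19  11  71] [0.6598 0.4495 0.1104] [0.638 0.434 0.107] [0.67  0.471 0.115] [ 91. 179.  70.]
top [442 295  31  27 477] [0.9054 0.2384 0.1133] [0.874 0.212 0.107] [0.931 0.268 0.115] [120
[... 2564 characters left out ...]
077] [ 0.578 -0.158  0.1  ] [  1. 224. 191.]
red [325 181  15  12 110] [ 0.5254 -0.0352  0.0859] [ 0.504 -0.099  0.037] [ 0.562 -0.011  0.098] [  1. 224. 194.]
red [147 195  27  31 381] [0.8857 0.2567 0.0621] [0.868 0.183 0.011] [0.937 0.274 0.101] [  7. 233. 131.]
red [281 198  17   8  80] [0.6049 0.0591 0.0698] [0.586 0.03  0.037] [0.642 0.075 0.078] [  1.  225.5 186. ]
red [307 220  16  13 138] [0.4904 0.1114 0.0866] [0.47  0.051 0.035] [0.529 0.133 0.1  ] [  1. 225. 193.]
red [121 225  20  27 174] [0.8735 0.3658 0.0734] [ 0.838 -0.014 -0.748] [1.702 0.386 0.118] [  7. 232. 118.]
red [   0  283   38   48 1386] [0.8491 0.6339 0.1692] [0.805 0.595 0.117] [0.908 0.68  0.201] [  1. 233. 117.]
```

View pics/scene.png

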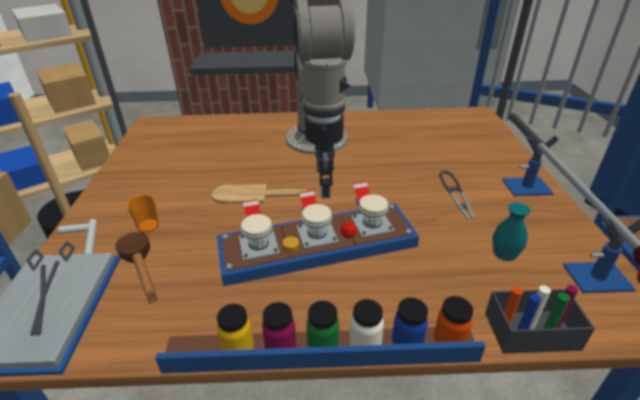

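View pics/side.png

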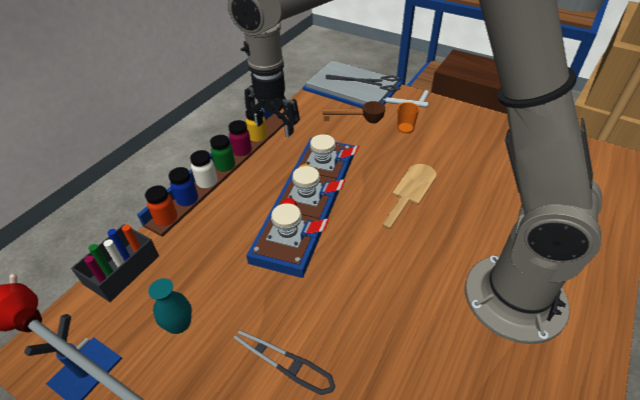

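The scene picture shows the pads at about px (373,205), (317,215) and (256,226), with all three tags raised. Depth from the two views agrees to about 4 mm. Pad tops come out at z≈0.111, spacing is 149 mm and yaw is about 0.23 rad, so I'll align the tool with the stand.

```bash
python3 -m crank '[{"jaw":0,"az":-6.6},{"jaw":0,"az":-6.6},{"jaw":0,"x":50,"y":-25},{"jaw":0,"x":50,"y":-25},{"jaw":0,"x":51,"y":-26},{"jaw":0},{"jaw":0},{"jaw":0},{"jaw":0},{"jaw":0}]' 40
python3 - <<'E'
from h import *
o=readout.get_obs();T=o['eef_pos'];print(T,o['tool_rot'],o['contact_force'])
from scipy.spatial.transform import Rotation as R
Q=R.from_quat(o['tool_rot'],scalar_first=True)
for p in [(.565,.130,.111),(.599,-.0155,.111),(.633,-.1605,.111)]: print(Q.inv().apply(np.array(p)-T)*1000)
E
```

```text
[ 6.74482816e-01 -2.24168784e-05  2.30419943e-01] [-5.22142006e-04  7.07099496e-01  7.07113605e-01 -6.15808867e-04] [ 0.34125036  0.70885442 -0.72011536]
[ 130.04042887 -109.28791038  119.57875307]
[-15.46025184 -75.29084199 119.54331272]
[-160.46093254  -41.29376367  119.50780613]schema error: expected keys jaw, x, y, z, ax, ay, az
```

```bash
cat > s.py <<'E'
from h import *
from scipy.spatial.transform import Rotation as R
o=readout.get_obs();T=o['eef_pos'];print(o['t'],T,'F',o['contact_force'].round(2),'jaw',o['gripper_width'])
Q=R.from_quat(o['tool_rot'],scalar_first=True);print('toolz',Q.apply([0,0,1]).round(3),'tooly',Q.apply([0,1,0]).round(3))
for p in [(.565,.130,.111),(.599,-.0155,.111),(.633,-.1605,.111)]: print((Q.inv().apply(np.array(p)-T)*1000).round(1))
E
python3 -m crank '[{"jaw":0,"x":0,"y":0,"z":0,"ax":0,"ay":0,"az":-6.6},{"jaw":0,"x":0,"y":0,"z":0,"ax":0,"ay":0,"az":-6.6},{"jaw":0,"x":50,"y":-25,"z":0,"ax":0,"ay":0,"az":0},{"jaw":0,"x":50,"y":-25,"z":0,"ax":0,"ay":0,"az":0},{"jaw":0,"x":51,"y":-26,"z":0,"ax":0,"ay":0,"az":0},{"jaw":0,"x":0,"y":0,"z":0,"ax":0,"ay":0,"az":0},{"jaw":0,"x":0,"y":0,"z":0,"ax":0,"ay":0,"az":0},{"jaw":0,"x":0,"y":0,"z":0,"ax":0,"ay":0,"az":0},{"jaw":0,"x":0,"y":0,"z":0,"ax":0,"ay":0,"az":0}]' 40
python3 s.py
```

```text
t: 1.23
eef_pos: [0.5671, 0.1285, 0.2311]
tool_rot: [0.0, 0.622, 0.783, -0.0]
contact_force: [0.7, 0.3, -0.0]
gripper_width: 0.0
1.225 [0.56713273 0.12845941 0.2310508 ] F [ 0.67  0.26 -0.03] jaw 0.00020269812738690866
toolz [-0. -0. -1.] tooly [ 0.974  0.226 -0.   ]
[  2.   -1.7 120.1]
[-147.4   -1.5  120.1]
[-296.3   -1.2  120.1]
```

```bash
python3 -m crank '[{"jaw":0,"x":2,"y":-2,"z":50,"ax":0,"ay":0,"az":0},{"jaw":0,"x":0,"y":0,"z":50,"ax":0,"ay":0,"az":0},{"jaw":0,"x":0,"y":0,"z":10,"ax":0,"ay":0,"az":0},{"jaw":0,"x":0,"y":0,"z":5,"ax":0,"ay":0,"az":0},{"jaw":0,"x":0,"y":0,"z":5,"ax":0,"ay":0,"az":0},{"jaw":0,"x":0,"y":0,"z":5,"ax":0,"ay":0,"az":0},{"jaw":0,"x":0,"y":0,"z":0,"ax":0,"ay":0,"az":0},{"jaw":0,"x":0,"y":0,"z":0,"ax":0,"ay":0,"az":0},{"jaw":0,"x":0,"y":0,"z":0,"ax":0,"ay":0,"az":0},{"jaw":0,"x":0,"y":0,"z":0,"ax":0,"ay":0,"az":0}]'
python3 -m crank '[{"jaw":0,"x":0,"y":0,"z":5,"ax":0,"ay":0,"az":0},{"jaw":0,"x":0,"y":0,"z":0,"ax":0,"ay":0,"az":0},{"jaw":0,"x":0,"y":0,"z":0,"ax":0,"ay":0,"az":0},{"jaw":0,"x":0,"y":0,"z":0,"ax":0,"ay":0,"az":0},{"jaw":0,"x":0,"y":0,"z":0,"ax":0,"ay":0,"az":0}]'
python3 s.py
```

```text
t: 2.48
eef_pos: [0.5646, 0.1313, 0.1067]
tool_rot: [0.0, 0.621, 0.784, 0.0]
contact_force: [2.1, -0.6, 2.5]
gripper_width: 0.002
t: 3.1
eef_pos: [0.5645, 0.1313, 0.1015]
tool_rot: [0.0, 0.621, 0.784, 0.0]
contact_force: [2.4, 1.3, 5.3]
gripper_width: -0.003
3.1 [0.56445669 0.13130172 0.10151489] F [2.42 1.31 5.34] jaw -0.0028933819457115633
toolz [ 0.001  0.    -1.   ] tooly [0.974 0.228 0.001]
[-1.4  0.2 -9.5]
[-1.508e+02  1.000e-01 -9.500e+00]
[-2.997e+02  1.000e-01 -9.500e+00]
```

Pad 1 reads about 5.3 N at 9.5 mm. I'll do the others the same way.

```bash
python3 -m crank '[{"jaw":0,"x":0,"y":0,"z":-15,"ax":0,"ay":0,"az":0},{"jaw":0,"x":0,"y":0,"z":-25,"ax":0,"ay":0,"az":0},{"jaw":0,"x":-50,"y":0,"z":0,"ax":0,"ay":0,"az":0},{"jaw":0,"x":-50,"y":0,"z":0,"ax":0,"ay":0,"az":0},{"jaw":0,"x":-50,"y":0,"z":0,"ax":0,"ay":0,"az":0},{"jaw":0,"x":0,"y":0,"z":0,"ax":0,"ay":0,"az":0},{"jaw":0,"x":0,"y":0,"z":20,"ax":0,"ay":0,"az":0},{"jaw":0,"x":0,"y":0,"z":5,"ax":0,"ay":0,"az":0},{"jaw":0,"x":0,"y":0,"z":5,"ax":0,"ay":0,"az":0},{"jaw":0,"x":0,"y":0,"z":5,"ax":0,"ay":0,"az":0},{"jaw":0,"x":0,"y":0,"z":0,"ax":0,"ay":0,"az":0},{"jaw":0,"x":0,"y":0,"z":0,"ax":0,"ay":0,"az":0}]'
python3 -m crank '[{"jaw":0,"x":0,"y":0,"z":5,"ax":0,"ay":0,"az":0},{"jaw":0,"x":0,"y":0,"z":0,"ax":0,"ay":0,"az":0},{"jaw":0,"x":0,"y":0,"z":0,"ax":0,"ay":0,"az":0},{"jaw":0,"x":0,"y":0,"z":0,"ax":0,"ay":0,"az":0},{"jaw":0,"x":0,"y":0,"z":0,"ax":0,"ay":0,"az":0}]'
python3 s.py
```

```text
t: 4.6
eef_pos: [0.598, -0.0142, 0.1069]
tool_rot: [-0.0, 0.621, 0.784, -0.0]
contact_force: [-3.8, 0.9, 5.9]
gripper_width: 0.001
t: 5.22
eef_pos: [0.5981, -0.0142, 0.1024]
tool_rot: [-0.0, 0.621, 0.784, 0.0]
contact_force: [-3.5, 1.9, 9.6]
gripper_width: 0.001
5.225 [ 0.59814647 -0.0141817   0.10242094] F [-3.49  1.89  9.65] jaw 0.0012561957831789142
toolz [-0.     0.001 -1.   ] tooly [ 0.973  0.229 -0.   ]
[147.9   0.7  -8.5]
[-1.5  0.5 -8.6]
[-150.4    0.4   -8.7]
```

```bash
python3 -m crank '[{"jaw":0,"x":0,"y":0,"z":-15,"ax":0,"ay":0,"az":0},{"jaw":0,"x":0,"y":0,"z":-25,"ax":0,"ay":0,"az":0},{"jaw":0,"x":-50,"y":0,"z":0,"ax":0,"ay":0,"az":0},{"jaw":0,"x":-50,"y":0,"z":0,"ax":0,"ay":0,"az":0},{"jaw":0,"x":-50,"y":0,"z":0,"ax":0,"ay":0,"az":0},{"jaw":0,"x":0,"y":0,"z":0,"ax":0,"ay":0,"az":0},{"jaw":0,"x":0,"y":0,"z":20,"ax":0,"ay":0,"az":0},{"jaw":0,"x":0,"y":0,"z":5,"ax":0,"ay":0,"az":0},{"jaw":0,"x":0,"y":0,"z":5,"ax":0,"ay":0,"az":0},{"jaw":0,"x":0,"y":0,"z":5,"ax":0,"ay":0,"az":0},{"jaw":0,"x":0,"y":0,"z":0,"ax":0,"ay":0,"az":0},{"jaw":0,"x":0,"y":0,"z":0,"ax":0,"ay":0,"az":0}]'
python3 -m crank '[{"jaw":0,"x":0,"y":0,"z":5,"ax":0,"ay":0,"az":0},{"jaw":0,"x":0,"y":0,"z":0,"ax":0,"ay":0,"az":0},{"jaw":0,"x":0,"y":0,"z":0,"ax":0,"ay":0,"az":0},{"jaw":0,"x":0,"y":0,"z":0,"ax":0,"ay":0,"az":0},{"jaw":0,"x":0,"y":0,"z":0,"ax":0,"ay":0,"az":0}]'
python3 s.py
```

```text
t: 6.72
eef_pos: [0.6323, -0.1592, 0.1073]
tool_rot: [-0.001, 0.621, 0.784, 0.0]
contact_force: [-5.9, 2.5, 9.9]
gripper_width: 0.001
t: 7.35
eef_pos: [0.6324, -0.1592, 0.1031]
tool_rot: [-0.001, 0.621, 0.784, 0.0]
contact_force: [-6.2, 2.1, 14.8]
gripper_width: -0.002
7.35 [ 0.63239147 -0.1592204   0.10310057] F [-6.15  2.12 14.84] jaw -0.0020246274662656756
toolz [-0.001  0.001 -1.   ] tooly [ 0.973  0.23  -0.   ]
[297.    0.8  -7.5]
[147.6   0.5  -7.7]
[-1.4  0.3 -7.9]
```

Pad 1 is clearly softest: its slope is 0.54 N/mm, against 0.82 and 1.17. I'll press pad 3 a little deeper for margin, then lift and read the free-air force on the way back.

```bash
python3 -m crank '[{"jaw":0,"x":0,"y":0,"z":2,"ax":0,"ay":0,"az":0},{"jaw":0,"x":0,"y":0,"z":0,"ax":0,"ay":0,"az":0},{"jaw":0,"x":0,"y":0,"z":0,"ax":0,"ay":0,"az":0}]'
python3 -m crank '[{"jaw":0,"x":0,"y":0,"z":-20,"ax":0,"ay":0,"az":0},{"jaw":0,"x":0,"y":0,"z":-40,"ax":0,"ay":0,"az":0},{"jaw":0,"x":0,"y":0,"z":0,"ax":0,"ay":0,"az":0},{"jaw":0,"x":0,"y":0,"z":0,"ax":0,"ay":0,"az":0},{"jaw":0,"x":0,"y":0,"z":0,"ax":0,"ay":0,"az":0},{"jaw":0,"x":0,"y":0,"z":0,"ax":0,"ay":0,"az":0}]'
python3 -m crank '[{"jaw":0,"x":50,"y":0,"z":0,"ax":0,"ay":0,"az":0},{"jaw":0,"x":50,"y":0,"z":0,"ax":0,"ay":0,"az":0},{"jaw":0,"x":50,"y":0,"z":0,"ax":0,"ay":0,"az":0},{"jaw":0,"x":0,"y":0,"z":0,"ax":0,"ay":0,"az":0},{"jaw":0,"x":0,"y":0,"z":0,"ax":0,"ay":0,"az":0},{"jaw":0,"x":0,"y":0,"z":0,"ax":0,"ay":0,"az":0}]'
python3 -m crank '[{"jaw":0,"x":50,"y":-31,"z":0,"ax":0,"ay":0,"az":0},{"jaw":0,"x":50,"y":-31,"z":0,"ax":0,"ay":0,"az":0},{"jaw":0,"x":48,"y":-30,"z":0,"ax":0,"ay":0,"az":0},{"jaw":0,"x":0,"y":0,"z":0,"ax":0,"ay":0,"az":0},{"jaw":0,"x":0,"y":0,"z":0,"ax":0,"ay":0,"az":0},{"jaw":0,"x":0,"y":0,"z":0,"ax":0,"ay":0,"az":0}]'
python3 s.py
python3 - <<'E'
from h import *
p,d,c=grab('side','s2.png');cv2.imwrite('pics/s2c.png',cv2.resize(p[100:280,220:420,::-1],None,fx=3,fy=3))
E
```

```text
t: 7.72
eef_pos: [0.6324, -0.1592, 0.1014]
tool_rot: [-0.001, 0.621, 0.784, 0.0]
contact_force: [-7.3, 3.6, 15.7]
gripper_width: -0.001
t: 8.48
eef_pos: [0.6321, -0.1608, 0.1582]
tool_rot: [-0.001, 0.621, 0.784, -0.0]
contact_force: [-0.7, 0.4, -1.8]
gripper_width: -0.003
t: 9.22
eef_pos: [0.5985, -0.0167, 0.1591]
tool_rot: [0.0, 0.622, 0.783, -0.0]
contact_force: [-0.1, -0.5, 0.3]
gripper_width: -0.002
t: 9.98
eef_pos: [0.4763, 0.1066, 0.1593]
tool_rot: [0.0, 0.622, 0.783, 0.0]
contact_force: [-0.5, 0.2, 0.8]
gripper_width: 0.0
9.975 [0.47626799 0.10662584 0.15932295] F [-0.49  0.16  0.77] jaw 0.0001866196352218196
toolz [ 0.001 -0.    -1.   ] tooly [0.974 0.225 0.001]
[ 2.8 91.7 48.4]
[-146.6   92.    48.4]
[-295.5   92.5   48.5]
```

View pics/s2c.png

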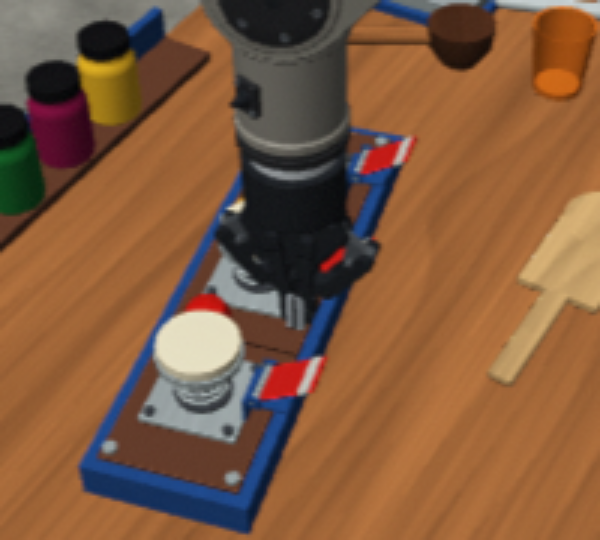

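Pad 1 is up again and tag 1 (crop px 290,380) is still raised, with the fingers above it. Now I'll push it down.

```bash
python3 -m crank '[{"jaw":0,"x":3,"y":-2,"z":30,"ax":0,"ay":0,"az":0},{"jaw":0,"x":0,"y":0,"z":18,"ax":0,"ay":0,"az":0},{"jaw":0,"x":0,"y":0,"z":8,"ax":0,"ay":0,"az":0},{"jaw":0,"x":0,"y":0,"z":8,"ax":0,"ay":0,"az":0},{"jaw":0,"x":0,"y":0,"z":8,"ax":0,"ay":0,"az":0},{"jaw":0,"x":0,"y":0,"z":8,"ax":0,"ay":0,"az":0},{"jaw":0,"x":0,"y":0,"z":0,"ax":0,"ay":0,"az":0},{"jaw":0,"x":0,"y":0,"z":0,"ax":0,"ay":0,"az":0},{"jaw":0,"x":0,"y":0,"z":0,"ax":0,"ay":0,"az":0}]'
python3 s.py
```

```text
t: 11.15
eef_pos: [0.4726, 0.1108, 0.0795]
tool_rot: [0.0, 0.621, 0.784, 0.0]
contact_force: [-0.5, 0.3, -0.1]
gripper_width: 0.003
11.15 [0.4725851  0.11076352 0.07954402] F [-0.55  0.33 -0.07] jaw 0.003188773177989397
toolz [ 0.  0. -1.] tooly [0.974 0.228 0.001]
[ -2.4  94.4 -31.4]
[-151.8   94.3  -31.4]
[-300.7   94.2  -31.4]
```

```bash
python3 -m crank '[{"jaw":0,"x":0,"y":0,"z":3,"ax":0,"ay":0,"az":0},{"jaw":0,"x":0,"y":0,"z":3,"ax":0,"ay":0,"az":0},{"jaw":0,"x":0,"y":0,"z":0,"ax":0,"ay":0,"az":0},{"jaw":0,"x":0,"y":0,"z":0,"ax":0,"ay":0,"az":0},{"jaw":0,"x":0,"y":0,"z":0,"ax":0,"ay":0,"az":0}]'
python3 - <<'E'
from h import *
p,d,c=grab('side');cv2.imwrite('pics/s3c.png',cv2.resize(p[160:280,240:400,::-1],None,fx=4,fy=4))
E
```

```text
t: 11.78
eef_pos: [0.4727, 0.1108, 0.0747]
tool_rot: [0.0, 0.621, 0.784, 0.0]
contact_force: [-5.5, -1.8, 18.0]
gripper_width: 0.003
```

View pics/s3c.png

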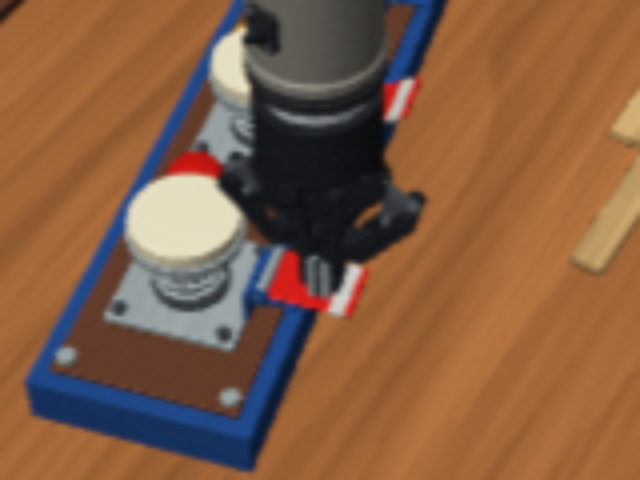

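The tag (crop px 320,285) is level under the fingertips and bottomed out at z = 0.0747 with 18 N. I'll lift straight up clear and check.

```bash
python3 -m crank '[{"jaw":0,"x":0,"y":0,"z":-20,"ax":0,"ay":0,"az":0},{"jaw":0,"x":0,"y":0,"z":-50,"ax":0,"ay":0,"az":0},{"jaw":0,"x":0,"y":0,"z":-50,"ax":0,"ay":0,"az":0},{"jaw":0,"x":0,"y":0,"z":-50,"ax":0,"ay":0,"az":0},{"jaw":0,"x":0,"y":0,"z":0,"ax":0,"ay":0,"az":0},{"jaw":0,"x":0,"y":0,"z":0,"ax":0,"ay":0,"az":0},{"jaw":0,"x":0,"y":0,"z":0,"ax":0,"ay":0,"az":0}]'
python3 - <<'E'
from h import *
a,d1,_=grab('scene');p,d,c=grab('side')
im=np.hstack([cv2.resize(a[170:290,210:430,::-1],(396,216)),cv2.resize(p[110:290,230:410,::-1],(396,396))[:216*0+396]] ) if 0 else None
A=cv2.resize(a[170:290,210:430,::-1],None,fx=2.5,fy=2.5,interpolation=cv2.INTER_CUBIC)
B=cv2.resize(p[110:290,240:400,::-1],(266,300),interpolation=cv2.INTER_CUBIC)
cv2.imwrite('pics/fin.png',np.hstack([A[:, :530],B]))
for n,q,dd in [('scene',a,d1),('side',p,d)]:
    from h import eyes
    P=pts(dd,eyes.calibration(n));hsv=cv2.cvtColor(q,cv2.COLOR_RGB2HSV);h,s,v=cv2.split(hsv)
    x,y,z=P[...,0],P[...,1],P[...,2]
    for i,pp in enumerate([(.565,.130),(.599,-.0155),(.633,-.1605)]):
        ux=(x-pp[0])*.974+(y-pp[1])*.228; uy=-(x-pp[0])*.228+(y-pp[1])*.974
        top=(np.hypot(ux,uy)<.025)&(z>.08)&(z<.13)
        m=((h<8)|(h>172))&(s>130)&(v>60)&(abs(uy)<.02)&(ux<-.055)&(ux>-.12)&(z>.06)&(z<.12)
        print(n,i+1,'pad z',np.median(z[top]).round(4),'tag z max/med',np.percentile(z[m],[50,95]).round(3) if m.any() else None,m.sum())
E
python3 s.py
```

```text
t: 12.7
eef_pos: [0.4715, 0.1103, 0.2418]
tool_rot: [-0.001, 0.621, 0.784, -0.001]
contact_force: [-0.2, -0.6, 0.1]
gripper_width: 0.001
scene 1 pad z 0.1132 tag z max/med [0.077 0.079] 65
scene 2 pad z 0.1131 tag z max/med [0.093 0.103] 135
scene 3 pad z 0.1131 tag z max/med [0.093 0.099] 137
side 1 pad z 0.111 tag z max/med [0.075 0.078] 211
side 2 pad z 0.1112 tag z max/med [0.089 0.104] 115
side 3 pad z nan tag z max/med [0.093 0.106] 55
12.8 [0.47168864 0.11044333 0.24199787] F [-0.87 -0.28 -0.19] jaw -0.003225239471004177
toolz [-0.002 -0.001 -1.   ] tooly [ 0.974  0.228 -0.003]
[ -2.3  95.6 130.8]
[-151.7   95.5  130.8]
[-300.6   95.5  130.8]
  return _methods._mean(a, axis=axis, dtype=dtype,
  ret = ret.dtype.type(ret / rcount)
```

View pics/fin.png

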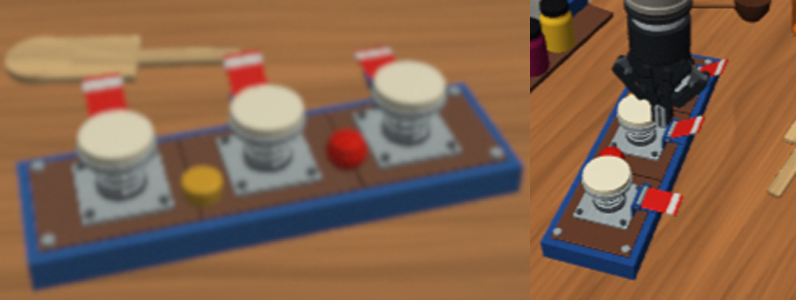

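The final picture shows tag 1 flat (left view px 375,60; right view px 660,200). Tags 2 and 3 and all three pads are up, and the paperweight and wax are in place.

```bash
python3 -c "from station import ticket;print(ticket.hand_in())"
```

```text
the job is handed in; nothing more can be done
None
```

I pressed all three pads in order from left to right. Place 1 (the robot's left) is the softest, so I folded its red tag fully down and handed the job in at about 13 s. No verdict was reported.

| Place | Force near 1 cm (depth from the nominal 111 mm height) | Slope |
|---|---|---|
| 1 (left) | 5.3 N at 9.5 mm | 0.54 N/mm |
| 2 (middle) | 9.6 N at 8.6 mm | 0.82 N/mm |
| 3 (right) | 14.8 N at 7.9 mm, then 15.7 N at 9.6 mm | 1.17 N/mm |

**Last checks:**
- **Tags:** tag 1 is level at 75–77 mm. Tags 2 and 3 are still raised, with tops at about 99–106 mm.
- **Pads:** all three are back up. The scene camera reads 113 mm for each, and the side camera reads 111 mm for pads 1 and 2. Pad 3 was hidden by the gripper in the side view, so only the scene camera confirms it.
- **Robot and loose things:** the robot is clear of everything, with force near zero. The paperweight and wax look unmoved. I saw no contact with the other loose things, but I did not re-measure their positions.

**Problems along the way:** my first move command was refused for missing keys, and nothing moved. The two cameras differ by 2–4 mm, and the force readings carry about 1–2 N of noise. Both are small beside the differences between the springs.

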